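Sweep the bottle caps off the drainer into the tub

ROBOT

A 6-joint arm with a two-finger parallel gripper is mounted at the origin on the work surface. World frame = base frame: x ahead of the robot, y to its left, z up, the work surface at z = 0. Lengths are in m, angles in rad, forces in N, time in s.
With the tool pointing down it reaches from about 0.3 to 0.875 m from the base axis. Payload 6.4 kg.
Tool frame: the origin (TCP) lies where the fingers leave the gripper's body, on its centre line; the fingertips stand 73 mm ahead of it and the grasp point (between the pads) lies 54 mm ahead of it; z points along the fingers, y is the line along which they close (so a half turn about z gives the same grasp; the last joint's range is limited). The gripper opens to 85 mm and grips with 20 to 120 N. Pads are 22 mm wide; open, the fingers measure 114 mm over their backs; the gripper's body (76 mm by 85 mm) begins 54 mm behind the grasp point. The pads swing forward as they close: fully open they stand 13 mm farther back than shut.
Start: joints at [1.083, 0.181, 1.607, -0, 1.354, -0.206], TCP at [0.16, 0.552, 0.304] pointing down, gripper open.
Joint ranges: [-2.99, 2.99], [-0.89, 2.07], [0.3, 2.58], [-1.14, 4.28], [0, 2.63], [-3.12, 3.12]. Speed limits (rad/s): [2.57, 2.57, 3.01, 3.14, 3.14, 3.14].

INTERFACE

Orientations are given as a unit quaternion [w, x, y, z].
In Python, from bench import ctrl gives the robot as it stands.
- The arm moves only by the tool carry_out, never from a script. Its argument "steps" is one flat list of numbers, 7 for each row, row after row: the shift along the tool's x, y, z in m, then the turn, a rotation vector about the tool's x, y, z in rad, then the opening, from 0 (shut) to 1 (fully open). In form: [dx, dy, dz, wx, wy, wz, claw, dx, dy, dz, wx, wy, wz, claw, ...]. A call has 1 to 20 rows; each row is the pose to reach, as a shift and turn from the pose commanded when the call began, along the tool's axes at that moment; what a row does not reach only later rows make up. A row lasts 1/10 s, in which the tool goes at most 50 mm and 8.59 degrees, less where a joint would pass 70% of its speed; a pose out of reach is approached as far as the arm can. A call with a gripper value outside its range is refused whole. The fingers move at their own pace and stop on an object; the grip force is fixed at half the most. Time passes only in rows, so rows that repeat a pose let the fingers close. It gives the time, the measured TCP pose, the force, the opening and the grip force at its end, in the units of the state.
- ctrl.get_obs(): the state, without advancing time (a new reading comes with each control period).
- ctrl.camera(name): name is "side" or "top"; returns the picture (400x640x3 uint8, red, green, blue); there is no depth.
- ctrl.camera_params(name): a dict with "vertical_fov" (degrees; the focal length in pixels is half the picture's height over the tangent of half this angle, whatever the lens; pixels are square), "cx", "cy" (the principal point, pixels), "cam_to_world" (4x4, takes a point from camera to world coordinates). Camera axes: x right, y down, z forward; pixel columns grow to the right and rows downward; lengths in m; the calibration is good to about 2 mm. A picture is of the moment at which its call begins. camera_params takes no time and is no camera call.
- ctrl.hand_in(): hands the job in; it is judged then, once.
The state is a dict: "time_s": time; "q": joint angles; "dq": joint speeds; "joint_efforts": joint torques, N m; "eef_pos": TCP position; "eef_rot": TCP orientation; "wrist_force": force on the tool from outside, world axes, zero at the start; "torque": the same for the moment, N m; "opening": opening from 0.0 (shut) to 1.0 (fully open); "grasp_force": force on a finger pad.
Only numpy, scipy, OpenCV 4.12 (cv2) and the standard library are available. Lean on these libraries where they do the work, as an engineer would, in place of code of your own. Each camera call takes 0.05 s, during which the arm holds its last target. There are 200 camera calls.

TASK

Clear the draining board: with the fingertips, sweep the three loose screw caps along the board and over its open end so that all of them drop into the empty, undivided tub, not into the cutlery tray at the other end. Only push them, do not pick them up or lift them off the board, and leave the small cup, the mug and the soap bottle standing where they are.

Things in the scene. Friction and masses are not known exactly. Their poses are not given: they have to be found in the camera images.
- drainer: Fixed steel draining board on feet, on the counter. Flat top 70 mm above the counter (origin: on the counter, under the board's centre, so the top is at z = +70 mm of this frame; z up). 360 mm long along its own y, 240 mm wide along its own x. The top slab is 10 mm thick. A lip 10 mm above the top, 6 mm thick, runs along both long sides (x = +-117 mm); both ends (y = +-180 mm) are open, without lip. It stands somewhat turned about the vertical.
- tub: Fixed empty white plastic tub, undivided, open-topped: 240 mm (its x) by 120 mm (its y) outside, 52 mm high, walls and floor 4 mm. Origin: centre of its underside, on the counter; turned like the drainer. It stands at one open end of the drainer (either the +y or the -y end), centred on that end, its centre 220 mm from the drainer's centre, so its near wall stands 20 mm underneath the board's end and a thing pushed over the end falls into it.
- cutlery_tray: Fixed white plastic cutlery tray with forks and spoons, the same outside size and origin as the tub but with three dividers into four compartments, at the drainer's other open end. No cap belongs in it.
- cup: Small loose white ceramic cup without handle, rim radius 26 mm, 55 mm high, 0.12 kg, standing upright on the drainer beside its +x lip. Origin: centre of its underside. Leave it standing where it is.
- mug: Loose white mug, radius 40 mm, 90 mm high, standing on the counter to the robot's left. Origin: centre of its underside. Leave alone.
- soap: Loose white soap bottle with a white cap, radius 32 mm, 160 mm high, standing on the counter to the robot's right. Origin: centre of its underside. Leave alone.
- cap1_center (a point): Loose black plastic screw cap, a flat disc 30 mm across and 14 mm high, about 14 g, lying flat on the drainer. This point is its centre, 7 mm above the surface it lies on. It slides easily when pushed. All three caps are alike; they start at least 28 mm apart measured along the drainer's x, and anywhere along its y within 110 mm of the middle.
- cap2_center (a point): Loose black plastic screw cap, a flat disc 30 mm across and 14 mm high, about 14 g, lying flat on the drainer. This point is its centre, 7 mm above the surface it lies on. It slides easily when pushed. All three caps are alike; they start at least 28 mm apart measured along the drainer's x, and anywhere along its y within 110 mm of the middle.
- cap3_center (a point): Loose black plastic screw cap, a flat disc 30 mm across and 14 mm high, about 14 g, lying flat on the drainer. This point is its centre, 7 mm above the surface it lies on. It slides easily when pushed. All three caps are alike; they start at least 28 mm apart measured along the drainer's x, and anywhere along its y within 110 mm of the middle.

How it is judged:
By the outcome, as a careful person would: the job done as asked, in the order asked, and still so for the second after the job is handed in, with the robot touching nothing.
It also fails if it takes over 54 s, if anything falls off the work surface, if the arm or the gripper's body presses on something with over 40 N, if the wrist force passes 120 N, or if a joint passes its speed limit or range.

## Working session

There is one attempt and no reset: what is moved stays moved. The work goes in short steps, Python scripts to look and compute and a tool call to move; the robot and the scene stay as the last step left them, time stands still between calls to the robot, and variables do not carry over. Pictures are saved under pics/ and viewed, at most 10 in all, crops included, and the job is handed in when it is done.

Besides the shell and the picture viewer there is one more tool, called after ">>>" by a JSON object that holds its "method" and its "body", one argument or row to a line. carry_out: Moves the arm, as the interface text tells. Its arguments: {"type":"object","properties":{"steps":{"type":"array"}},"required":["steps"]}

```bash
mkdir -p pics
cat > h.py <<'E'
import numpy as np,cv2
from bench import ctrl
def snap(n,f):
    im=ctrl.camera(n); cv2.imwrite('pics/'+f,cv2.cvtColor(im,cv2.COLOR_RGB2BGR)); return im
def ray(n,u,v,z):
    p=ctrl.camera_params(n); f=200/np.tan(np.radians(p['vertical_fov'])/2)
    T=np.array(p['cam_to_world']); d=T[:3,:3]@np.array([(u-p['cx'])/f,(v-p['cy'])/f,1]); o=T[:3,3]
    return o+d*(z-o[2])/d[2]
E
python3 - <<'E'
from h import *
snap('top','t1.png');snap('side','s1.png')
for n in('top','side'):
    p=ctrl.camera_params(n);print(n,p['vertical_fov'],p['cx'],p['cy'],np.round(p['cam_to_world'],3).tolist())
o=ctrl.get_obs();print(o['eef_pos'],o['eef_rot'],o['q'],o['time_s'])
E
```

```text
top 57.980199782947345 318.0367700479321 201.99358752509676 [[0.01, -0.985, 0.175, 0.397], [-1.0, -0.012, -0.011, 0.007], [0.013, -0.175, -0.985, 1.069], [0.0, 0.0, 0.0, 1.0]]
side 45.82996405905223 314.8096293519568 204.8160402950398 [[-0.946, -0.236, 0.221, 0.281], [-0.324, 0.693, -0.645, 0.871], [-0.001, -0.682, -0.732, 1.047], [0.0, 0.0, 0.0, 1.0]]
[0.15968106 0.55197883 0.30308075] [-2.51248230e-04  1.40398536e-01  9.90094752e-01 -7.55429001e-04] [ 1.08274177e+00  1.81460979e-01  1.60790110e+00 -4.25648816e-05
  1.35382226e+00 -2.06317414e-01] 0.1
```

View pics/t1.png

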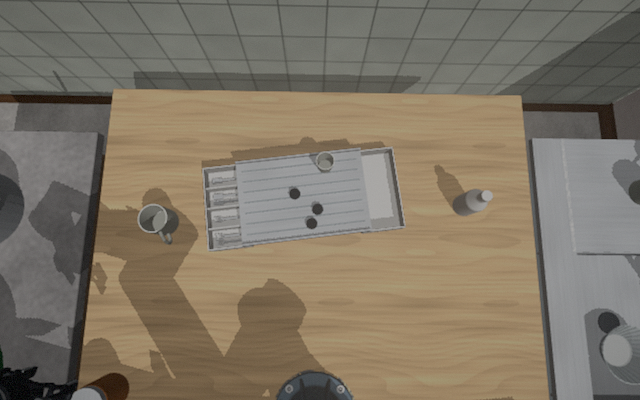

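View pics/s1.png

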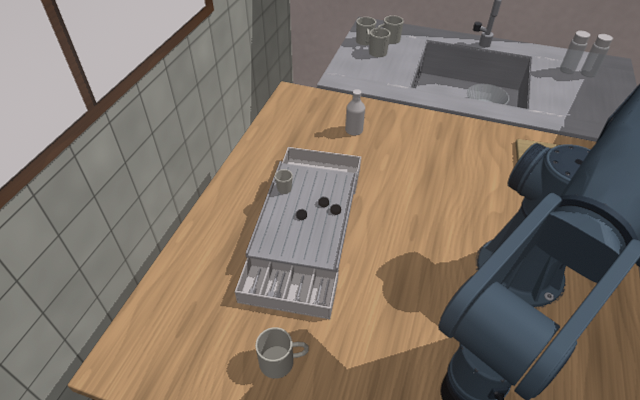

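The top view shows the caps near (294,193), (317,209) and (312,223). The cup is at (325,161), the tub is at the right end (world -y) and the cutlery tray is at the left. The side view agrees.

```bash
cat > m.py <<'E'
from h import *
def caps(n,f,box):
    g=cv2.imread('pics/'+f); x0,y0,x1,y1=box
    m=(g[y0:y1,x0:x1].max(2)<60).astype(np.uint8)
    k,_,s,c=cv2.connectedComponentsWithStats(m)
    return [(c[i][0]+x0,c[i][1]+y0,s[i][4]) for i in range(1,k) if s[i][4]>20]
if __name__=='__main__':
    for n,f,b in(('top','t1.png',(240,175,365,235)),('side','s1.png',(260,170,350,250))):
        for u,v,a in caps(n,f,b): print(n,round(u,1),round(v,1),a,ray(n,u,v,.078).round(4))
    g=cv2.imread('pics/t1.png'); hsv=cv2.cvtColor(g,cv2.COLOR_BGR2HSV)
    m=((hsv[...,1]<60)&(hsv[...,2]>90)).astype(np.uint8)
    m[:120]=0;m[280:]=0;m[:,:195]=0;m[:,420:]=0
    cs,_=cv2.findContours(m,0,2);c=max(cs,key=cv2.contourArea)
    h=cv2.approxPolyDP(cv2.convexHull(c),4,True)[:,0];print(h.tolist(),[ray('top',*p,.052).round(3).tolist() for p in h])
    r=cv2.minAreaRect(np.array([ray('top',*p[0],.06)[:2]*1000 for p in c],np.float32));print(r)
    for p in((236,164),(360,150),(369,232),(244,245)):print('board?',p,ray('top',*p,.08).round(3))
    print('cup rim',ray('top',325,161,.125),'side',ray('side',284,174,.125))
    cv2.imwrite('pics/z.png',cv2.resize(g[130:270,190:420],None,fx=3.4,fy=3.4,interpolation=cv2.INTER_CUBIC))
E
python3 m.py
```

```text
top 294.3 193.3 48 [0.597  0.0629 0.078 ]
side 323.5 201.9 77 [ 0.555 -0.001  0.078]
side 335.4 209.3 83 [0.5149 0.0148 0.078 ]
side 301.2 214.5 85 [0.5983 0.0636 0.078 ]
[[392, 147], [405, 227], [207, 250], [202, 168]] [[0.745, -0.221, 0.052], [0.509, -0.251, 0.052], [0.438, 0.304, 0.052], [0.674, 0.333, 0.052]]
((593.4368286132812, 40.805816650390625), (251.8118133544922, 557.6527709960938), 7.514120578765869)
board? (236, 164) [0.679 0.229 0.08 ]
board? (360, 150) [ 0.725 -0.122  0.08 ]
board? (369, 232) [ 0.491 -0.145  0.08 ]
board? (244, 245) [0.452 0.196 0.08 ]
cup rim [ 0.67792577 -0.02103657  0.125     ] side [ 0.68163175 -0.02613336  0.125     ]
```

View pics/z.png

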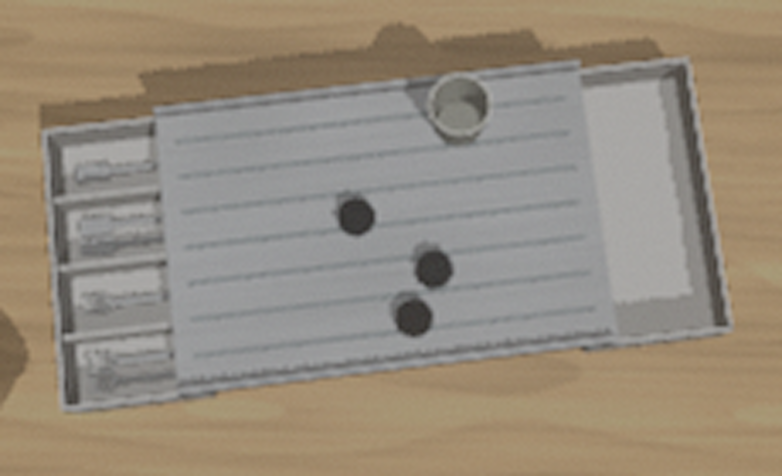

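The crop confirms three caps on the board, with the cup at the upper edge and the tub at the right. The board frame is about (0.588, 0.040) with a yaw of 7.3°. I'll nest each cap between slightly open fingertips and push it towards -y.

```bash
cat > plan.py <<'E'
# print tool-frame shifts from current pose to board-frame waypoints (u,v,TCP z); yaw error about tool z
from h import *; import sys
from scipy.spatial.transform import Rotation as R
th=np.radians(7.3); X=np.array([np.cos(th),np.sin(th),0]); Y=np.array([-np.sin(th),np.cos(th),0]); C=np.array([.588,.04,0])
def uv(p): d=np.asarray(p)-C; return np.array([d@X,d@Y,d[2]])
def go(wps,p=None):
    o=ctrl.get_obs(); w,x,y,z=o['eef_rot']; r=R.from_quat([x,y,z,w]); p=o['eef_pos'] if p is None else p
    tgt=R.from_matrix(np.c_[-np.cross([0,0,-1],X)*-1,X,[0,0,-1]]) 
    tgt=R.from_matrix(np.c_[np.cross(X,[0,0,-1]),X,[0,0,-1]])
    print('t',o['time_s'],'uvz',uv(p).round(4),'turn',(r.inv()*tgt).as_rotvec().round(4),'F',np.round(o['wrist_force'],1),'open',o['opening'])
    for a in wps:
        q=C+a[0]*X+a[1]*Y+np.array([0,0,a[2]]); print(a,r.inv().apply(q-p).round(4))
if __name__=='__main__': go(eval(sys.argv[1]))
E
python3 plan.py '[(-.035,.010,.25),(-.035,.010,.2)]'
```

```text
Traceback (most recent call last):
  File "plan.py", line 13, in <module>
    if __name__=='__main__': go(eval(sys.argv[1]))
                             ~~^^^^^^^^^^^^^^^^^^^
  File "plan.py", line 8, in go
    tgt=R.from_matrix(np.c_[-np.cross([0,0,-1],X)*-1,X,[0,0,-1]])
  File "scipy/spatial/transform/_rotation.pyx", line 1143, in scipy.spatial.transform._rotation.Rotation.from_matrix
ValueError: Non-positive determinant (left-handed or null coordinate frame) in rotation matrix 0: [[ 0.12706461  0.99189444  0.        ]
 [-0.99189444  0.12706461  0.        ]
 [ 0.          0.         -1.        ]].
```

```bash
sed -i '/\*-1,X/d' plan.py; python3 plan.py '[(-.035,.010,.25),(-.035,.010,.2)]'
```

```text
t 0.1 uvz [-0.3598  0.5623  0.3031] turn [-1.6000e-03  7.0000e-04  1.1617e+00] F [ 0.1 -0.4 -0.2] open 1.0003958620617814
(-0.035, 0.01, 0.25) [-0.5177 -0.3774  0.0535]
(-0.035, 0.01, 0.2) [-0.5177 -0.3773  0.1035]
```

>>> {"method": "carry_out", "body": {
  "steps": [-0.518, -0.377, 0.053, 0, 0, 1.162, 0.165, -0.518, -0.377, 0.053, 0, 0, 1.162, 0.165, -0.518, -0.377, 0.053, 0, 0, 1.162, 0.165, -0.518, -0.377, 0.053, 0, 0, 1.162, 0.165, -0.518, -0.377, 0.053, 0, 0, 1.162, 0.165, -0.518, -0.377, 0.053, 0, 0, 1.162, 0.165, -0.518, -0.377, 0.053, 0, 0, 1.162, 0.165, -0.518, -0.377, 0.053, 0, 0, 1.162, 0.165, -0.518, -0.377, 0.053, 0, 0, 1.162, 0.165, -0.518, -0.377, 0.053, 0, 0, 1.162, 0.165, -0.518, -0.377, 0.053, 0, 0, 1.162, 0.165, -0.518, -0.377, 0.053, 0, 0, 1.162, 0.165, -0.518, -0.377, 0.053, 0, 0, 1.162, 0.165, -0.518, -0.377, 0.053, 0, 0, 1.162, 0.165, -0.518, -0.377, 0.053, 0, 0, 1.162, 0.165, -0.518, -0.377, 0.053, 0, 0, 1.162, 0.165, -0.518, -0.377, 0.053, 0, 0, 1.162, 0.165, -0.518, -0.377, 0.053, 0, 0, 1.162, 0.165]
}}

```text
time_s: 1.9
eef_pos: [0.5521, 0.0473, 0.2511]
eef_rot: [0.0, 0.66, 0.751, 0.0]
wrist_force: [-0.1, 0.0, 0.6]
opening: 0.167
grasp_force: 0.0
```

```bash
python3 plan.py '[(-.035,.010,.165),(-.035,.010,.147),(-.035,-.2,.147)]'; python3 -c "
from h import *
g=snap('side','s2.png');cv2.imwrite('pics/z2.png',cv2.resize(g[100:300,200:430,::-1],None,fx=2.6,fy=2.6))"
```

```text
t 1.9 uvz [-0.0347  0.0118  0.2511] turn [0.0003 0.     0.0013] F [-0.1  0.   0.6] open 0.1665873972748177
(-0.035, 0.01, 0.165) [-0.0018 -0.0004  0.0861]
(-0.035, 0.01, 0.147) [-0.0018 -0.0004  0.1041]
(-0.035, -0.2, 0.147) [-0.2118 -0.0007  0.1042]
```

View pics/z2.png

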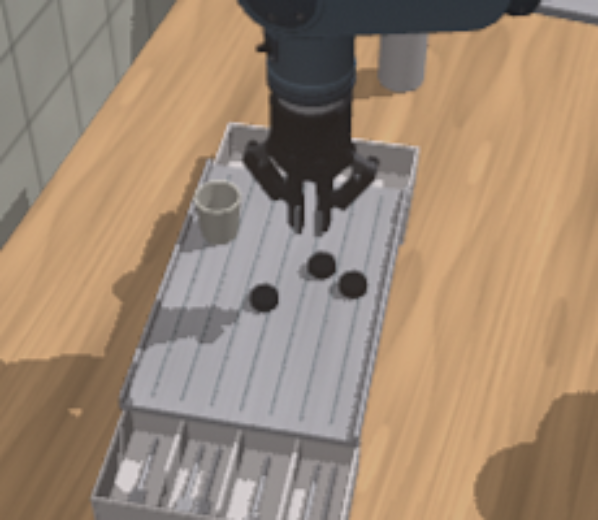

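The fingers are above and behind cap B (at (321,266) in this crop), and the view shows wide linkages above the fingertips. I'll descend now.

>>> {"method": "carry_out", "body": {
  "steps": [-0.001, 0, 0.04, 0, 0, 0, 0.165, -0.001, 0, 0.075, 0, 0, 0, 0.165, -0.001, 0, 0.09, 0, 0, 0, 0.165, -0.001, 0, 0.098, 0, 0, 0, 0.165, -0.001, 0, 0.104, 0, 0, 0, 0.165, -0.001, 0, 0.104, 0, 0, 0, 0.165]
}}

```text
time_s: 2.55
eef_pos: [0.5532, 0.0452, 0.1474]
eef_rot: [0.0, 0.661, 0.751, 0.0]
wrist_force: [0.0, -0.6, -0.2]
opening: 0.168
grasp_force: 0.0
```

```bash
python3 plan.py '[(-.035,-.2,.147)]'; python3 -c "
from h import *
g=snap('side','s3.png');cv2.imwrite('pics/z3.png',cv2.resize(g[130:280,230:400,::-1],None,fx=3.5,fy=3.5))"
```

```text
t 2.55 uvz [-0.0339  0.0096  0.1474] turn [ 0.0008  0.0002 -0.0002] F [ 0.  -0.6 -0.2] open 0.16797960060192568
(-0.035, -0.2, 0.147) [-0.2096 -0.0011  0.0004]
```

View pics/z3.png

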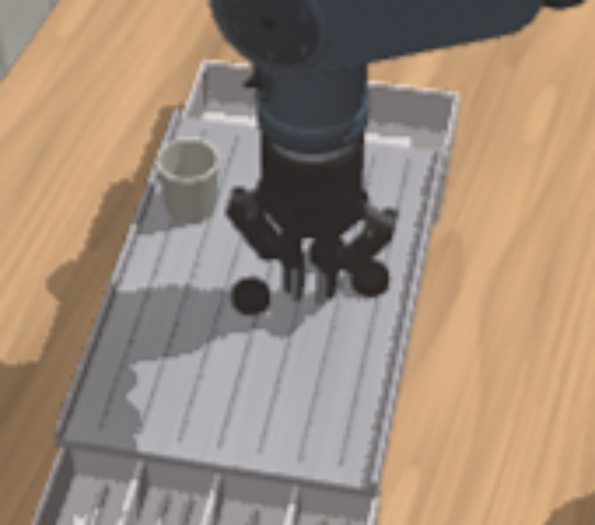

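The fingertips (around (310,285) in the crop) sit between caps A and C with no contact. Cap B is ahead of them, towards the tub. Sweeping B.

>>> {"method": "carry_out", "body": {
  "steps": [-0.01, 0, 0, 0, 0, 0, 0.165, -0.022, 0, 0, 0, 0, 0, 0.165, -0.034, 0, 0, 0, 0, 0, 0.165, -0.046, 0, 0, 0, 0, 0, 0.165, -0.058, 0, 0, 0, 0, 0, 0.165, -0.07, 0, 0, 0, 0, 0, 0.165, -0.082, 0, 0, 0, 0, 0, 0.165, -0.094, 0, 0, 0, 0, 0, 0.165, -0.106, 0, 0, 0, 0, 0, 0.165, -0.118, 0, 0, 0, 0, 0, 0.165, -0.13, 0, 0, 0, 0, 0, 0.165, -0.142, 0, 0, 0, 0, 0, 0.165, -0.154, 0, 0, 0, 0, 0, 0.165, -0.166, 0, 0, 0, 0, 0, 0.165, -0.178, 0, 0, 0, 0, 0, 0.165, -0.19, 0, 0, 0, 0, 0, 0.165, -0.2, 0, 0, 0, 0, 0, 0.165, -0.208, 0, 0, 0, 0, 0, 0.165, -0.208, 0, 0, 0, 0, 0, 0.165, -0.208, 0, -0.04, 0, 0, 0, 0.165]
}}

```text
time_s: 4.6
eef_pos: [0.5756, -0.1597, 0.1814]
eef_rot: [-0.006, 0.661, 0.75, -0.001]
wrist_force: [0.5, 0.3, -0.3]
opening: 0.162
grasp_force: 0.0
```

```bash
python3 plan.py '[(-.035,-.2,.25),(-.076,.05,.25),(-.076,.03,.147)]'; python3 -c "
from h import *; from m import caps; from plan import uv
g=snap('side','s4.png');cv2.imwrite('pics/z4.png',cv2.resize(g[110:280,220:400,::-1],None,fx=3.3,fy=3.3))
for u,v,a in caps('side','s4.png',(240,170,350,250)): print(u,v,a,uv(ray('side',u,v,.078)).round(4))"
```

```text
t 4.6 uvz [-0.0376 -0.1965  0.1814] turn [-0.0099 -0.0069 -0.001 ] F [ 0.5  0.3 -0.3] open 0.1619092187528446
(-0.035, -0.2, 0.25) [-0.0031  0.0019 -0.0687]
(-0.076, 0.05, 0.25) [ 0.2469 -0.0393 -0.0665]
(-0.076, 0.03, 0.147) [ 0.2262 -0.0383  0.0363]
335.4025974025974 209.14285714285714 77 [-0.0756 -0.0161  0.078 ]
301.3170731707317 214.40243902439025 82 [0.0128 0.0218 0.078 ]
```

View pics/z4.png

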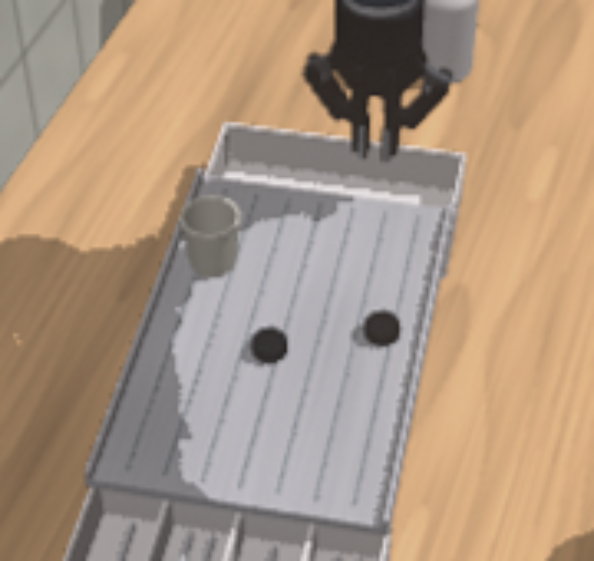

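Cap B is off the board, and A and C haven't moved. Next, go over and behind cap C.

>>> {"method": "carry_out", "body": {
  "steps": [0.03, -0.006, -0.02, 0, 0, 0, 0.165, 0.07, -0.014, -0.02, 0, 0, 0, 0.165, 0.11, -0.022, -0.02, 0, 0, 0, 0.165, 0.15, -0.03, -0.02, 0, 0, 0, 0.165, 0.19, -0.038, -0.02, 0, 0, 0, 0.165, 0.22, -0.042, -0.015, 0, 0, 0, 0.165, 0.228, -0.042, 0, 0, 0, 0, 0.165, 0.228, -0.042, 0.02, 0, 0, 0, 0.165, 0.228, -0.042, 0.032, 0, 0, 0, 0.165, 0.228, -0.042, 0.04, 0, 0, 0, 0.165, 0.228, -0.042, 0.04, 0, 0, 0, 0.165, 0.228, -0.042, 0.04, 0, 0, 0, 0.165]
}}

```text
time_s: 5.85
eef_pos: [0.5089, 0.0594, 0.1472]
eef_rot: [0.0, 0.661, 0.75, 0.0]
wrist_force: [0.3, -0.6, -0.0]
opening: 0.171
grasp_force: 0.0
```

```bash
python3 plan.py '[(-.076,-.2,.147)]'
```

```text
t 5.85 uvz [-0.076   0.0292  0.1472] turn [ 0.0004  0.0001 -0.001 ] F [ 0.3 -0.6 -0. ] open 0.1710830780619357
(-0.076, -0.2, 0.147) [-2.292e-01  2.000e-04  3.000e-04]
```

>>> {"method": "carry_out", "body": {
  "steps": [-0.012, 0, 0, 0, 0, 0, 0.165, -0.025, 0, 0, 0, 0, 0, 0.165, -0.038, 0, 0, 0, 0, 0, 0.165, -0.051, 0, 0, 0, 0, 0, 0.165, -0.064, 0, 0, 0, 0, 0, 0.165, -0.077, 0, 0, 0, 0, 0, 0.165, -0.09, 0, 0, 0, 0, 0, 0.165, -0.103, 0, 0, 0, 0, 0, 0.165, -0.116, 0, 0, 0, 0, 0, 0.165, -0.129, 0, 0, 0, 0, 0, 0.165, -0.142, 0, 0, 0, 0, 0, 0.165, -0.155, 0, 0, 0, 0, 0, 0.165, -0.168, 0, 0, 0, 0, 0, 0.165, -0.18, 0, 0, 0, 0, 0, 0.165, -0.192, 0, 0, 0, 0, 0, 0.165, -0.204, 0, 0, 0, 0, 0, 0.165, -0.216, 0, 0, 0, 0, 0, 0.165, -0.228, 0, 0, 0, 0, 0, 0.165, -0.228, 0, 0, 0, 0, 0, 0.165, -0.228, 0, -0.04, 0, 0, 0, 0.165]
}}

```text
time_s: 7.85
eef_pos: [0.5341, -0.1651, 0.1818]
eef_rot: [-0.006, 0.661, 0.75, -0.001]
wrist_force: [0.0, -0.3, -0.6]
opening: 0.166
grasp_force: 0.0
```

```bash
python3 -c "
from h import *; from m import caps; from plan import uv
g=snap('side','s5.png')
for u,v,a in caps('side','s5.png',(240,170,350,250)): print(u,v,a,uv(ray('side',u,v,.078)).round(4))"; python3 plan.py '[]'
```

```text
301.3170731707317 214.40243902439025 82 [0.0128 0.0218 0.078 ]
t 7.9 uvz [-0.0753 -0.1991  0.1917] turn [ 0.0023  0.0015 -0.0005] F [ 3.6 -1.8  5.3] open 0.16572018013146292
```

>>> {"method": "carry_out", "body": {
  "steps": [0.03, 0, -0.02, 0, 0, 0, 0.165, 0.07, 0, -0.02, 0, 0, 0, 0.165, 0.11, 0, -0.02, 0, 0, 0, 0.165, 0.15, 0.01, -0.02, 0, 0, 0, 0.165, 0.19, 0.03, -0.02, 0, 0, 0, 0.165, 0.22, 0.055, -0.02, 0, 0, 0, 0.165, 0.25, 0.08, -0.015, 0, 0, 0, 0.165, 0.264, 0.089, 0, 0, 0, 0, 0.165, 0.264, 0.089, 0.02, 0, 0, 0, 0.165, 0.264, 0.089, 0.032, 0, 0, 0, 0.165, 0.264, 0.089, 0.039, 0, 0, 0, 0.165, 0.264, 0.089, 0.039, 0, 0, 0, 0.165, 0.264, 0.089, 0.039, 0, 0, 0, 0.165]
}}

```text
time_s: 9.2
eef_pos: [0.5926, 0.1062, 0.1485]
eef_rot: [0.0, 0.661, 0.75, 0.0]
wrist_force: [0.9, 0.1, 0.5]
opening: 0.166
grasp_force: 0.0
```

```bash
python3 plan.py '[(.0126,.045,.148),(-.02,-.06,.148),(-.02,-.2,.148)]'
```

```text
t 9.2 uvz [0.013  0.0651 0.1485] turn [ 0.0008  0.0001 -0.0011] F [0.9 0.1 0.5] open 0.16594157206936025
(0.0126, 0.045, 0.148) [-0.0201 -0.0004  0.0005]
(-0.02, -0.06, 0.148) [-0.1251 -0.0328  0.0005]
(-0.02, -0.2, 0.148) [-0.2651 -0.0327  0.0006]
```

>>> {"method": "carry_out", "body": {
  "steps": [-0.012, 0, 0, 0, 0, 0, 0.165, -0.024, -0.001, 0, 0, 0, 0, 0.165, -0.036, -0.004, 0, 0, 0, 0, 0.165, -0.048, -0.008, 0, 0, 0, 0, 0.165, -0.06, -0.012, 0, 0, 0, 0, 0.165, -0.072, -0.016, 0, 0, 0, 0, 0.165, -0.084, -0.02, 0, 0, 0, 0, 0.165, -0.096, -0.024, 0, 0, 0, 0, 0.165, -0.108, -0.028, 0, 0, 0, 0, 0.165, -0.12, -0.031, 0, 0, 0, 0, 0.165, -0.134, -0.033, 0, 0, 0, 0, 0.165, -0.148, -0.033, 0, 0, 0, 0, 0.165, -0.162, -0.033, 0, 0, 0, 0, 0.165, -0.176, -0.033, 0, 0, 0, 0, 0.165, -0.19, -0.033, 0, 0, 0, 0, 0.165, -0.204, -0.033, 0, 0, 0, 0, 0.165, -0.218, -0.033, 0, 0, 0, 0, 0.165, -0.23, -0.033, 0, 0, 0, 0, 0.165, -0.242, -0.033, 0, 0, 0, 0, 0.165, -0.254, -0.033, 0, 0, 0, 0, 0.165]
}}

```text
time_s: 11.2
eef_pos: [0.5918, -0.1504, 0.1479]
eef_rot: [-0.0, 0.661, 0.751, 0.0]
wrist_force: [-0.6, 0.8, -0.9]
opening: 0.162
grasp_force: 0.0
```

>>> {"method": "carry_out", "body": {
  "steps": [-0.01, 0, 0, 0, 0, 0, 0.165, -0.01, 0, 0, 0, 0, 0, 0.165, -0.01, 0, -0.04, 0, 0, 0, 0.165, -0.01, 0, -0.08, 0, 0, 0, 0.165, -0.01, -0.04, -0.12, 0, 0, 0, 0.165, 0.03, -0.08, -0.14, 0, 0, 0, 0.165, 0.07, -0.12, -0.14, 0, 0, 0, 0.165, 0.11, -0.15, -0.14, 0, 0, 0, 0.165, 0.15, -0.18, -0.14, 0, 0, 0, 0.165, 0.19, -0.2, -0.14, 0, 0, 0, 0.165, 0.23, -0.2, -0.14, 0, 0, 0, 0.165, 0.23, -0.2, -0.14, 0, 0, 0, 0.165]
}}

```text
time_s: 12.4
eef_pos: [0.3618, 0.0578, 0.2878]
eef_rot: [-0.0, 0.658, 0.753, 0.001]
wrist_force: [-0.1, -1.4, -0.8]
opening: 0.166
grasp_force: 0.0
```

```bash
python3 -c "
from h import *
a=snap('top','t6.png')[120:280,190:500,::-1];b=snap('side','s6.png')[80:290,200:400,::-1]
a=cv2.resize(a,None,fx=1.4,fy=1.4);b=cv2.resize(b,None,fx=1.7,fy=1.7)
o=np.zeros((max(len(a),len(b)),a.shape[1]+b.shape[1],3),np.uint8);o[:len(a),:a.shape[1]]=a;o[:len(b),a.shape[1]:]=b;cv2.imwrite('pics/z6.png',o)"; python3 plan.py '[]'
```

```text
t 12.5 uvz [-0.2205  0.043   0.2882] turn [0.0012 0.0005 0.0038] F [ 0.8 -1.2 -0.8] open 0.16305043219145784
```

View pics/z6.png

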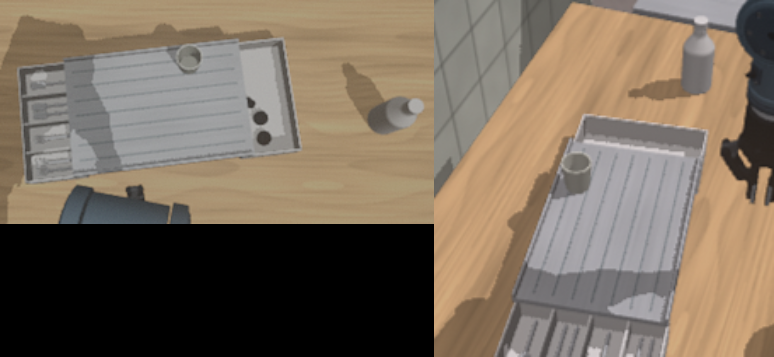

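The final view shows all three caps in the tub, at (251,103), (260,118) and (264,137); the first is partly hidden under the board's edge. The board is clear, the cup and soap bottle are standing in place, and the arm is clear of everything.

```bash
python3 -c "
from bench import ctrl; print(ctrl.hand_in())"
```

```text
the job is handed in; nothing more can be done
None
```

I swept all three caps off the board into the undivided tub in about 12.5 s and handed the job in; the cup and soap bottle are standing where they were, and the arm stayed clear of the mug, which my last picture didn't cover.

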